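# Free the telescoping handle and hold it drawn out

### The arm

A 7-joint arm with a two-finger parallel gripper is mounted at the origin on the work surface. World frame = base frame: x ahead of the robot, y to its left, z up, the work surface at z = 0. Lengths are in m, angles in rad, forces in N, time in s.
With the tool pointing down it reaches from about 0.4 to 0.85 m from the base axis. Payload 4.5 kg.
Tool frame: the origin (TCP) lies midway between the tips of the shut fingers; the grasp point (between the pads) lies 19 mm behind it; y points along the fingers, z is the direction in which the jaws open and shut, and the axes are right-handed (so a half turn about y gives the same grasp; the last joint's range is limited). The gripper opens to 85 mm and grips with 20 to 120 N. Pads are 22 mm wide; open, the fingers measure 114 mm over their backs; the gripper's body (76 mm by 85 mm) begins 54 mm behind the grasp point. The pads swing forward as they close: fully open they stand 13 mm farther back than shut.
Start: joints at [-1.261, 0.689, -0.195, 1.565, 0.157, 0.902, -0.215], TCP at [0.17, 0.601, 0.231] pointing down, gripper open.
Joint ranges: [-3.01, 3.01], [-0.46, 2.08], [-1.47, 1.51], [0.13, 2.56], [-1, 4.14], [0.04, 2.09], [-2.66, 2.66]. Speed limits (rad/s): [2.57, 2.57, 3.14, 3.14, 3.14, 3.14, 3.14].

### API

Orientations are given as a 3x3 rotation matrix whose columns are the frame's x, y, z axes.
In Python, from station import bot gives the robot as it stands.
- The arm moves only by the shell command python3 -m inch 'ROWS' [FORCE]. ROWS is JSON, a list that holds one entry, the list of rows, each a list of 7 numbers: the shift along the tool's x, y, z scaled (see below), then the turn, a rotation vector about the tool's x, y, z scaled (see below), then the closure, from -1 (fully open) to 1 (shut). A call has exactly 5 rows; each row shifts and turns the pose as measured when the row begins, along the tool's axes as they then stand; what a row does not reach is not made up. The controller multiplies each number of a shift by 30 mm and each number of a turn by 5 degrees. A row lasts 1/10 s, in which the tool goes at most 50 mm and 8.59 degrees, less where a joint would pass 70% of its speed; a pose out of reach is approached as far as the arm can. A call with a number of a shift or a turn outside -1 to 1 is refused whole. A call with a gripper value outside its range is refused whole. The fingers move at their own pace and stop on an object; FORCE is the grip in N (left out, the last holds). Time passes only in rows, so rows that do not move let the fingers close, or fill a call up. It gives the time, the measured TCP pose, the force and the opening at its end, in the units of the state.
- bot.sense(): the state, without advancing time (a new reading comes with each control period).
- bot.camera(name): name is "scene" or "top"; returns (picture, depth): 400x640x3 uint8, red, green, blue; 400x640 float32, m along the optical axis (not along the pixel's ray), 0 where there is no reading.
- bot.camera_info(name): a dict with "fx", "fy", "cx", "cy" (pixels), "dist_coeffs" ([k1, k2, p1, p2, k3] as OpenCV has them; the pictures are not rectified), "R" (3x3) and "t" (3): a world point X has camera coordinates R X + t. Camera axes: x right, y down, z forward; pixel columns grow to the right and rows downward; lengths in m; the calibration is good to about 2 mm. A picture is of the moment at which its call begins. camera_info takes no time and is no camera call.
- bot.sign_off(): hands the job in, once; it reports no verdict.
The state is a dict: "time_s": time; "joints": joint angles; "dq": joint speeds; "effort": joint torques, N m; "tcp_pos": TCP position; "eef_rot": TCP orientation; "wrist_force": force on the tool from outside, world axes, zero at the start; "ft_torque": the same for the moment, N m; "width": finger opening in m.
Only numpy, scipy, OpenCV 4.12 (cv2) and the standard library are available. Lean on these libraries where they do the work, as an engineer would, in place of code of your own. Each camera call takes 0.05 s, during which the arm holds its last target.

### The job

Slide the roll of tape up off the parked telescoping handle, lay it flat in the shallow grey tray (do not drop or toss it) and let it go. Then squeeze in the yellow button while the handle is still down, draw the handle straight up past its first stop to its second stop, the end of its travel, and finish while holding it there, still gripping the handle with the button squeezed in. Leave the bottle, the vacuum nozzle, the scrubbing pad holder and the drawer pull where they lie.

Things in the scene. Friction and masses are not known exactly. Their poses are not given: they have to be found in the camera images.
- stand: fixed upright holder of the telescoping handle; origin at the centre of its underside on the shelf, z up. Foot 100 x 100 x 10 mm, cone of radius 30 to 19 mm up to 35 mm, aluminium outer tube 30 mm in diameter, and a grey collar 52 mm in diameter whose flat top is 140 mm above the origin. Its yaw is the handle's: the yellow button looks to its +y
- handle_grip (a point): point on the vertical axis of the handle's head, level with the middle of the yellow button; moves up with the handle; axes as the stand's. The head is a blue block 22 mm along x, 24 mm along y (faces at y = +12 and -12 mm), standing from 31.5 mm below this point (0.5 mm above the collar when down) to 24.5 mm above it. When the handle is down this point is 32 mm above the collar, 172 mm above the shelf. Below the head is a steel stem 19 mm in diameter
- handle (a joint): how far the handle is drawn straight up, in m: 0 = down, first stop 0.050, second stop 0.100 (firm end of travel). With the button out it is latched at 0 and at each stop. With the button held in it runs freely, also past the first stop, against its weight (0.15 kg) and a 2 to 3.5 N return spring. Let go between stops it slides back down to the slot below, where the button snaps out
- button (a joint): how far the yellow button is squeezed in, in m: 0 = out, 0.005 = fully in. The button is 12 mm wide and 20 mm high, centred at handle_grip's height on the head's +y face, standing 6 mm proud when out and 1 mm when in (so 30 mm over head and button when out, 25 mm when in). Its spring takes 2 N to start and 5 N fully in; the latch frees the handle from 0.003 on. Pinching the head across its y faces squeezes it in. The tape roll covers it at the start
- roll: roll of tan tape on a cardboard core, loose, 0.09 kg: outside 62 mm, hole 44 mm in diameter, 36 mm high; origin at the centre of its underside, z along its axis. At the start it is slid over the handle's head and rests on the collar, axis upright (underside 140 mm above the shelf); the head sticks up 20.5 mm above it
- tray: fixed shallow grey plastic tray, 160 x 160 mm outside, walls 4 mm thick, rim 12 mm above the shelf, floor about 4 mm above the shelf; origin at the centre of its underside
- bottle: bystander: small amber glass bottle with a black twist cap, standing, 48 mm in diameter, 110 mm high; origin at the centre of its underside
- nozzle: bystander: white plastic hand vacuum nozzle, lying, about 130 x 110 x 32 mm; origin on its underside near the middle
- pad_holder: bystander: green scrubbing pad holder with a bail grip, 75 x 130 x 57 mm; origin at the centre of its underside
- drawer_pull: bystander: steel bar drawer pull lying flat, 106 mm along y, 36 mm along x, 10 mm high; origin under the middle of its bar
Not all that is in view belongs to the job. Of the things like the stand, leave any that is turquoise; of the rest the larger one is meant.

How it is judged:
By the outcome, as a careful person would: the job done as asked, in the order asked, and still so for the second after the job is handed in, while the arm keeps its last pose, push and grip.
It also fails if it takes over 64 s, if anything falls off the work surface, if the arm or the gripper's body presses on something with over 40 N, if the wrist force passes 120 N, or if a joint passes its speed limit or range.

## Working session

There is one attempt and no reset: what is moved stays moved. The work goes in short steps, Python scripts to look and compute and a shell command to move; the robot and the scene stay as the last step left them, time stands still between calls to the robot, and variables do not carry over. Pictures are saved under pics/ and viewed, and the job is handed in when it is done.

```bash
ls; mkdir -p pics
python3 - <<'E'
from station import bot
import cv2,numpy as np
np.set_printoptions(precision=4,suppress=True)
for n in("scene","top"):
    p,d=bot.camera(n); cv2.imwrite(f"pics/{n}0.png",p[:,:,::-1]); np.save(f"pics/{n}0.npy",d); print(n,bot.camera_info(n))
s=bot.sense(); print(s)
E
```

```text
pics
scene {'fx': 375.56507024874867, 'fy': 375.56507024874867, 'cx': 322.708060611993, 'cy': 195.83646720094654, 'dist_coeffs': array([-0.0658,  0.    ,  0.    ,  0.    ,  0.    ]), 'R': array([[-0.5955,  0.8033, -0.    ],
       [ 0.6023,  0.4465, -0.6617],
       [-0.5315, -0.3941, -0.7498]]), 't': array([ 0.3028, -0.2818,  1.4588])}
top {'fx': 381.5627290294676, 'fy': 381.5627290294676, 'cx': 321.977563620507, 'cy': 196.59476247949982, 'dist_coeffs': array([-0.0143,  0.    ,  0.    ,  0.    ,  0.    ]), 'R': array([[-0.0261, -0.9991,  0.032 ],
       [-0.9811,  0.0195, -0.1925],
       [ 0.1917, -0.0365, -0.9808]]), 't': array([0.0666, 0.5798, 0.9458])}
{'time_s': 0.1, 'joints': array([-1.2612,  0.6899, -0.1946,  1.5663,  0.1573,  0.9025, -0.2151]), 'dq': array([ 0.0022, -0.0011, -0.0009, -0.0035,  0.0017,  0.0003,  0.    ]), 'effort': array([ -0.0038, -54.0599,  -1.2716, -15.8986,   0.0094,   0.0043,
        -0.    ]), 'tcp_pos': array([0.1701, 0.6008, 0.2306]), 'eef_rot': array([[ 0.9622, -0.0004,  0.2722],
       [-0.2722, -0.0016,  0.9622],
       [ 0.0001, -1.    , -0.0017]]), 'wrist_force': array([ 0.122 , -0.0816, -0.8944]), 'ft_torque': array([0.0076, 0.0036, 0.0026]), 'width': 0.08558268610947666}
```

View pics/scene0.png

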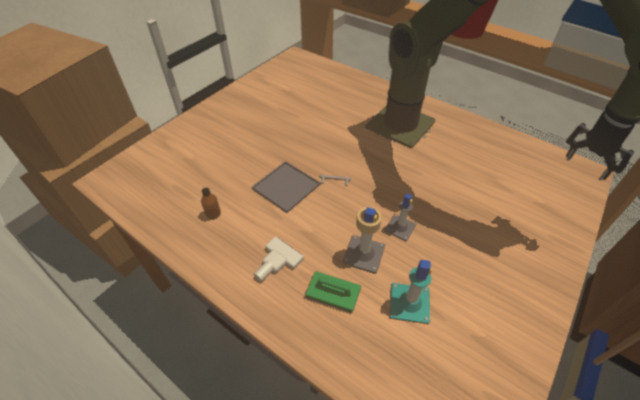

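View pics/top0.png

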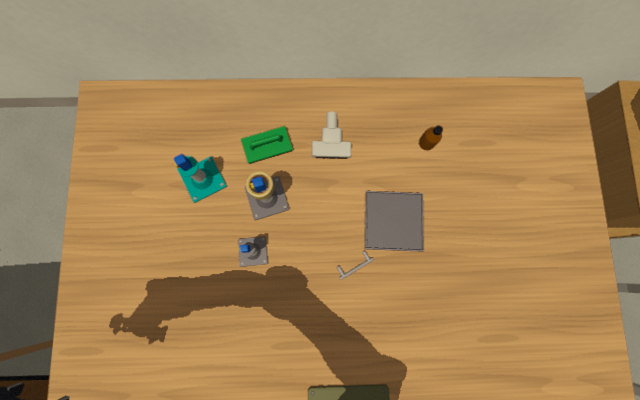

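The stand that's meant (grey, large, carrying the roll) is at top (260,186) and scene (369,215). The tray is at top (394,221), with a turquoise stand at (195,175) and a small decoy at (250,250). I'll enlarge these next.

Run:
```python
import cv2,numpy as np
a=cv2.imread("pics/top0.png"); b=cv2.imread("pics/scene0.png")
cv2.imwrite("pics/c1.png",cv2.resize(a[160:230,230:300],None,fx=8,fy=8,interpolation=cv2.INTER_CUBIC))
cv2.imwrite("pics/c2.png",cv2.resize(b[195:285,330:400],None,fx=6.6,fy=6.6,interpolation=cv2.INTER_CUBIC))
cv2.imwrite("pics/c3.png",cv2.resize(a[180:290,330:440],None,fx=5,fy=5,interpolation=cv2.INTER_CUBIC))
```

```text
(no output)
```

View pics/c1.png

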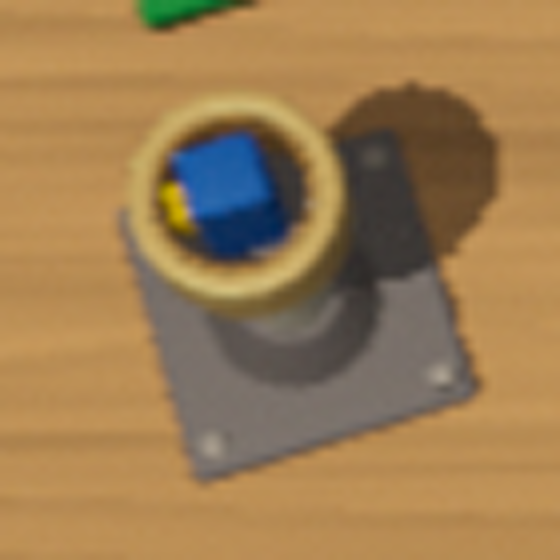

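View pics/c2.png

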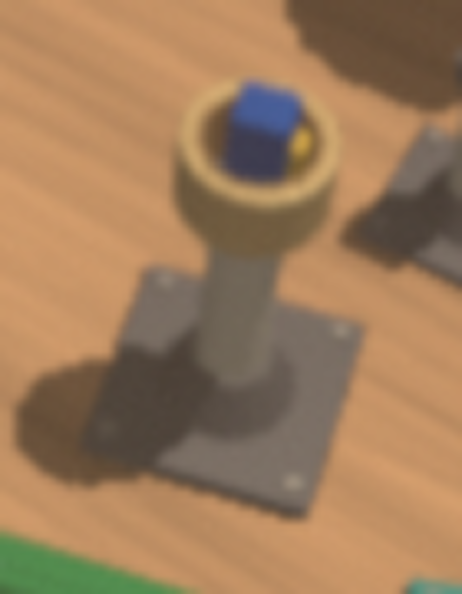

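View pics/c3.png

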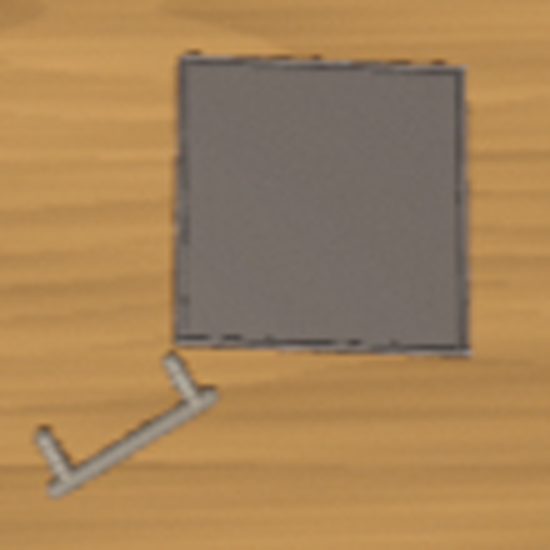

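```bash
cat > h.py <<'E'
import numpy as np,cv2
from station import bot
np.set_printoptions(precision=4,suppress=True)
def ray(cam,uv,z):
    c=bot.camera_info(cam);K=np.array([[c['fx'],0,c['cx']],[0,c['fy'],c['cy']],[0,0,1]])
    n=cv2.undistortPoints(np.array(uv,float).reshape(-1,1,2),K,c['dist_coeffs'])[:,0]
    d=np.c_[n,np.ones(len(n))]@c['R']; o=-c['R'].T@c['t']
    return o+d*((z-o[2])/d[:,2])[:,None]
def crop(pts,f,ox,oy): return (np.array(pts,float)+.5)/f-.5+[ox,oy]
E
python3 - <<'E'
from h import *
f=ray('top',crop([(203,480),(478,388),(393,132),(123,212)],8,230,160),.01); print(f,f.mean(0))
t=f-np.roll(f,-1,0);print(np.linalg.norm(t[:,:2],axis=1),np.degrees(np.arctan2(t[:,1],t[:,0])))
print('foot scene',(q:=ray('scene',crop([(305,518),(365,325),(148,267),(88,450)],6.6,330,195),.01)),q.mean(0))
print('head top',ray('top',crop([(172,153),(250,133),(277,188),(197,210),(224,171)],8,230,160),.1965))
print('head scene',ray('scene',crop([(266,107)],6.6,330,195),.1965))
print('roll',ray('top',crop([(238,197)],8,230,160),.176), ray('scene',crop([(260,142)],6.6,330,195),.176))
t=ray('top',crop([(180,57),(465,67),(469,352),(175,343)],5,330,180),.012);print('tray',t,t.mean(0))
print('pull',ray('top',crop([(170,357),(43,433),(55,490),(212,395)],5,330,180),.01))
print('bottle',ray('top',[(437,131)],.11)); print('pad',ray('top',[(268,144)],.05)); print('noz',ray('top',[(332,150)],.03)); print('small',ray('top',[(244,247)],.14)); print('turq',ray('top',[(182,161)],.25))
E
```

```text
[[0.5305 0.2342 0.01  ]
 [0.56   0.1413 0.01  ]
 [0.6502 0.1697 0.01  ]
 [0.6236 0.2622 0.01  ]] [0.5911 0.2018 0.01  ]
[0.0974 0.0946 0.0962 0.0973] [ 107.6342 -162.5044  -73.9648   16.725 ]
foot scene [[0.6278 0.2672 0.01  ]
 [0.5307 0.2386 0.01  ]
 [0.5611 0.1455 0.01  ]
 [0.654  0.1772 0.01  ]] [0.5934 0.2071 0.01  ]
head top [[0.5979 0.2173 0.1965]
 [0.6033 0.1955 0.1965]
 [0.5872 0.1878 0.1965]
 [0.5813 0.2102 0.1965]
 [0.5924 0.2027 0.1965]]
head scene [[0.5921 0.2053 0.1965]]
roll [[0.5896 0.2014 0.176 ]] [[0.5925 0.2052 0.176 ]]
tray [[ 0.603  -0.0691  0.012 ]
 [ 0.5942 -0.2276  0.012 ]
 [ 0.4377 -0.2177  0.012 ]
 [ 0.4465 -0.0589  0.012 ]] [ 0.5204 -0.1433  0.012 ]
pull [[ 0.4393 -0.0562  0.01  ]
 [ 0.4009  0.0134  0.01  ]
 [ 0.3712  0.0081  0.01  ]
 [ 0.4186 -0.0778  0.01  ]]
bottle [[ 0.7379 -0.2478  0.11  ]]
pad [[0.7297 0.195  0.05  ]]
noz [[0.7166 0.0212 0.03  ]]
small [[0.4489 0.2407 0.14  ]]
turq [[0.6259 0.3554 0.25  ]]
```

```bash
cat >> h.py <<'E'
def plan(p=None,yaw=None):
    s=bot.sense();R=s['eef_rot'];print('t',s['time_s'],'tcp',s['tcp_pos'],'w',s['width'],'F',s['wrist_force'])
    print('jawyaw',np.degrees(np.arctan2(R[1,2],R[0,2])),'tilt y',R[:,1])
    if p is not None: print('shift units',R.T@(np.array(p)-s['tcp_pos'])/.03)
    if yaw is not None:
        from scipy.spatial.transform import Rotation as Ro
        a=np.radians(yaw);z=np.array([np.cos(a),np.sin(a),0]);y=np.array([0,0,-1.]);T=np.c_[np.cross(y,z),y,z]
        print('turn units',np.degrees(Ro.from_matrix(R.T@T).as_rotvec())/5)
E
python3 -m inch '[[[0,-0.3,0,0,-1,0,-1],[0,-0.3,0,0,-1,0,-1],[0,-0.3,0,0,-1,0,-1],[0,-0.3,0,0,-1,0,-1],[0,0,0,0,-1,0,-1]]]' 30; python3 -c "
from h import *
plan([.592,.204,.27],107)"
```

```text
time_s: 0.6
tcp_pos: [0.1696, 0.5986, 0.2647]
eef_rot: [[0.984, -0.001, -0.177], [0.177, -0.009, 0.984], [-0.003, -1.0, -0.009]]
wrist_force: [0.0, -0.2, 0.2]
width: 0.0855
t 0.6 tcp [0.1696 0.5986 0.2647] w 0.08552742847332787 F [ 0.0359 -0.1522  0.1966]
jawyaw 100.17306283890282 tilt y [-0.001 -0.009 -1.   ]
shift units [ 11.5339  -0.0706 -15.4337]
turn units [ 0.0981 -1.3655 -0.0358]
```

```bash
python3 -m inch '[[[0.72,0,-0.95,0.1,-0.7,0,-1],[0.72,0,-0.95,0,-0.7,0,-1],[0.72,0,-0.95,0,0,0,-1],[0.72,0,-0.95,0,0,0,-1],[0.72,0,-0.95,0,0,0,-1]]]'; python3 -m inch '[[[0.72,0,-0.95,0,0,0,-1],[0.72,0,-0.95,0,0,0,-1],[0.72,0,-0.95,0,0,0,-1],[0.72,0,-0.95,0,0,0,-1],[0.72,0,-0.95,0,0,0,-1]]]'; python3 -c "
from h import *
plan([.592,.204,.27],107)"
```

```text
time_s: 1.1
tcp_pos: [0.3081, 0.4902, 0.2622]
eef_rot: [[0.949, -0.01, -0.316], [0.316, 0.0, 0.949], [-0.009, -1.0, 0.003]]
wrist_force: [-0.2, 1.1, -0.3]
width: 0.0853
time_s: 1.6
tcp_pos: [0.4605, 0.3824, 0.2587]
eef_rot: [[0.949, -0.013, -0.316], [0.316, -0.004, 0.949], [-0.013, -1.0, 0.001]]
wrist_force: [0.4, 0.6, -0.8]
width: 0.0853
t 1.6 tcp [0.4605 0.3824 0.2587] w 0.0852689387652167 F [ 0.394   0.6446 -0.8067]
jawyaw 108.41570659261913 tilt y [-0.0125 -0.0036 -0.9999]
shift units [ 2.2755 -0.4101 -7.0275]
turn units [-0.0042  0.2832 -0.1491]
```

```bash
python3 -m inch '[[[0.28,-0.05,-0.88,0,0.28,-0.15,-1],[0.28,-0.05,-0.88,0,0,0,-1],[0.28,-0.05,-0.88,0,0,0,-1],[0.28,-0.05,-0.88,0,0,0,-1],[0.28,-0.05,-0.88,0,0,0,-1]]]'; python3 -m inch '[[[0.28,-0.05,-0.88,0,0,0,-1],[0.28,-0.05,-0.88,0,0,0,-1],[0.28,-0.05,-0.88,0,0,0,-1],[0,0,0,0,0,0,-1],[0,0,0,0,0,0,-1]]]'; python3 -c "
from h import *
plan([.592,.204,.27],107)
for n in ('scene','top'):
    p,d=bot.camera(n); cv2.imwrite(f'pics/{n}1.png',p[:,:,::-1])"
```

```text
time_s: 2.1
tcp_pos: [0.5441, 0.2611, 0.2633]
eef_rot: [[0.958, -0.003, -0.288], [0.288, -0.003, 0.958], [-0.004, -1.0, -0.002]]
wrist_force: [0.7, 0.1, 0.2]
width: 0.0854
time_s: 2.6
tcp_pos: [0.5941, 0.1826, 0.2654]
eef_rot: [[0.96, -0.006, -0.279], [0.279, -0.009, 0.96], [-0.008, -1.0, -0.006]]
wrist_force: [-0.8, 1.3, 0.1]
width: 0.0853
t 2.6 tcp [0.5941 0.1826 0.2654] w 0.08529038192230995 F [-0.7827  1.2947  0.1005]
jawyaw 106.22570733975193 tilt y [-0.006  -0.0085 -0.9999]
shift units [ 0.1305 -0.1584  0.7037]
turn units [ 0.0738 -0.1552 -0.0941]
```

View pics/scene1.png

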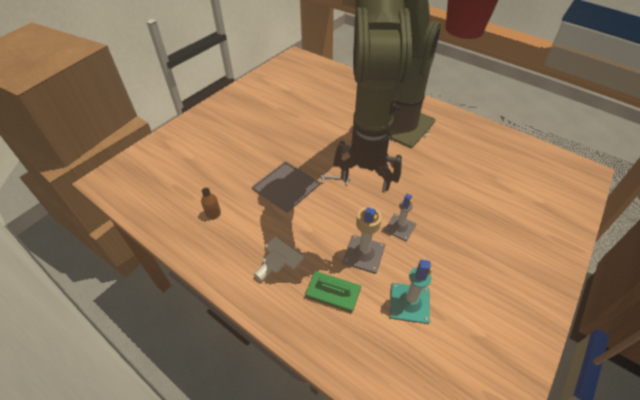

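The open fingers are at about (345,175) and (390,180), above the roll at (369,215), and nothing has been disturbed. I'll correct the lateral overshoot.

```bash
python3 -m inch '[[[0.07,0,0.35,0.08,-0.15,-0.1,-1],[0.06,0,0.35,0,0,0,-1],[0,0,0,0,0,0,-1],[0,0,0,0,0,0,-1],[0,0,0,0,0,0,-1]]]';  python3 -c "
from h import *
plan([.592,.204,.20],107)
print(ray('scene',[[0,0]],0)*0)
c=bot.camera_info('scene');K=np.array([[c['fx'],0,c['cx']],[0,c['fy'],c['cy']],[0,0,1]])
s=bot.sense();R=s['eef_rot']
for n in ('scene','top'):
    c=bot.camera_info(n);K=np.array([[c['fx'],0,c['cx']],[0,c['fy'],c['cy']],[0,0,1]])
    print(n,cv2.projectPoints(np.array([s['tcp_pos']-.013*R[:,1]+k*.0427*R[:,2] for k in(-1,0,1)]),cv2.Rodrigues(c['R'])[0],c['t'],K,c['dist_coeffs'])[0][:,0])
    p,d=bot.camera(n); cv2.imwrite(f'pics/{n}2.png',p[:,:,::-1])
    o=(300,130) if n=='scene' else (210,130)
    cv2.imwrite(f'pics/{n}2c.png',cv2.resize(p[o[1]:o[1]+120,o[0]:o[0]+120,::-1],None,fx=5,fy=5,interpolation=cv2.INTER_CUBIC))"
```

```text
time_s: 3.2
tcp_pos: [0.5886, 0.2116, 0.2655]
eef_rot: [[0.953, -0.0, -0.302], [0.302, 0.004, 0.953], [0.001, -1.0, 0.003]]
wrist_force: [0.4, -0.3, 0.2]
width: 0.0855
t 3.2 tcp [0.5886 0.2116 0.2655] w 0.08550387280210034 F [ 0.3965 -0.3337  0.1827]
jawyaw 107.5969706685526 tilt y [-0.0003  0.0035 -1.    ]
shift units [ 0.0306  2.1829 -0.2837]
turn units [-0.0399  0.1194  0.0085]
[[ 0. -0. -0.]]
scene [[358.3175 183.9145]
 [376.4192 188.3184]
 [394.8679 192.8135]]
top [[267.869  167.0436]
 [247.8228 173.479 ]
 [227.5811 179.9814]]
```

View pics/scene2c.png

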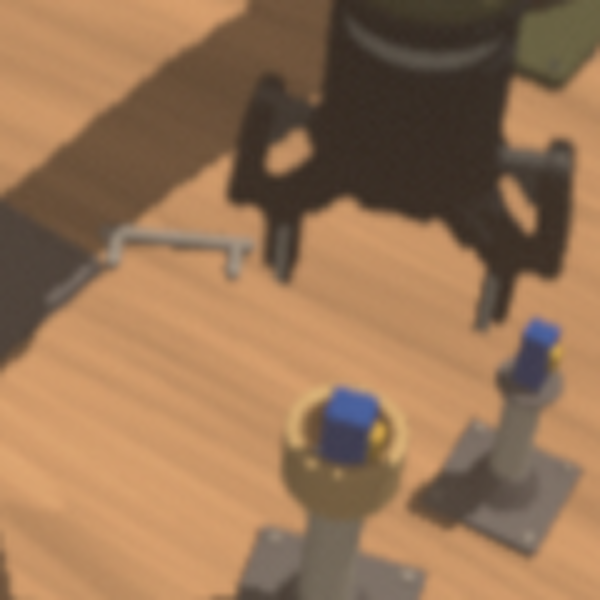

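View pics/top2c.png

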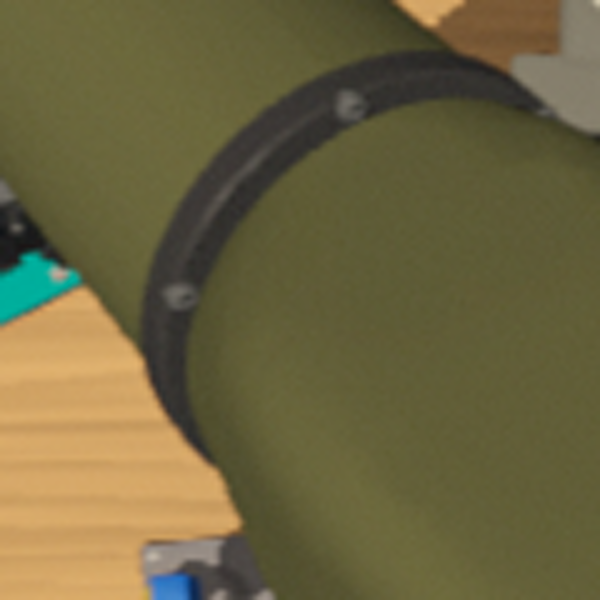

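```bash
python3 -m inch '[[[0.03,0.5,-0.28,0,0.1,0,-1],[0,0.5,0,0,0,0,-1],[0,0.5,0,0,0,0,-1],[0,0.3,0,0,0,0,-1],[0,0,0,0,0,0,-1]]]';  python3 -c "
from h import *
plan([.5915,.2035,.138],107)"
```

```text
time_s: 3.8
tcp_pos: [0.5939, 0.2013, 0.2106]
eef_rot: [[0.957, 0.003, -0.29], [0.29, 0.003, 0.957], [0.003, -1.0, 0.002]]
wrist_force: [-0.3, -0.7, -0.0]
width: 0.0854
t 3.8 tcp [0.5939 0.2013 0.2106] w 0.08542702429087716 F [-0.3465 -0.6576 -0.029 ]
jawyaw 106.84043464454801 tilt y [ 0.0025  0.0026 -1.    ]
shift units [-0.0629  2.419   0.0898]
turn units [-0.0197 -0.0319  0.0364]
```

```bash
python3 -m inch '[[[-0.06,0.4,0.08,0,0,0,-1],[0,0.45,0,0,0,0,-1],[0,0.45,0,0,0,0,-1],[0,0.45,0,0,0,0,-1],[0,0.35,0,0,0,0,-1]]]'; python3 -m inch '[[[0,0.15,0,0,0,0,-1],[0,0,0,0,0,0,-1],[0,0,0,0,0,0,-1],[0,0,0,0,0,0,-1],[0,0,0,0,0,0,-1]]]';  python3 -c "
from h import *
plan([.5915,.2035,.138],107)
for n in ('scene',):
    p,d=bot.camera(n);
    o=(300,130) if n=='scene' else (210,130)
    cv2.imwrite(f'pics/{n}3c.png',cv2.resize(p[o[1]:o[1]+120,o[0]:o[0]+120,::-1],None,fx=5,fy=5,interpolation=cv2.INTER_CUBIC))"
```

```text
time_s: 4.3
tcp_pos: [0.5931, 0.2042, 0.1451]
eef_rot: [[0.957, 0.007, -0.289], [0.289, 0.005, 0.957], [0.008, -1.0, 0.002]]
wrist_force: [-0.7, 0.4, 0.7]
width: 0.0855
time_s: 4.8
tcp_pos: [0.5927, 0.2042, 0.1386]
eef_rot: [[0.957, 0.005, -0.29], [0.29, 0.004, 0.957], [0.006, -1.0, 0.002]]
wrist_force: [0.5, -0.6, 0.2]
width: 0.0857
t 4.8 tcp [0.5927 0.2042 0.1386] w 0.08571304237830478 F [ 0.5359 -0.5946  0.1523]
jawyaw 106.8344838671825 tilt y [ 0.0051  0.0039 -1.    ]
shift units [-0.0462  0.0198 -0.0099]
turn units [-0.0262 -0.0332  0.0692]
```

View pics/scene3c.png

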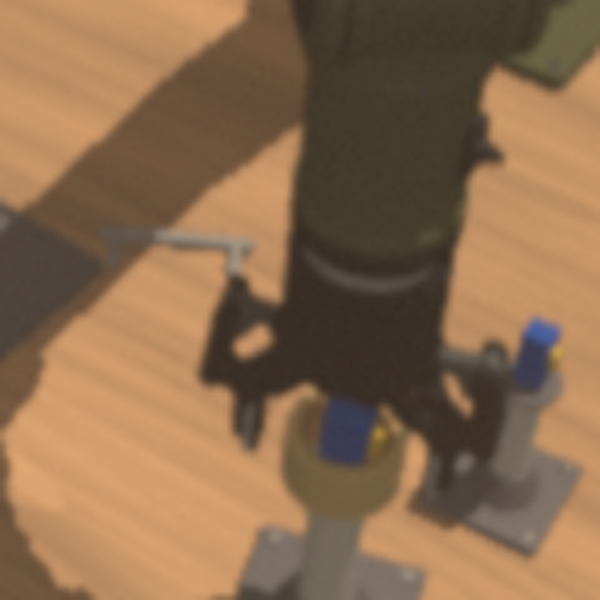

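The finger tips at crop (250,445) and (440,485) straddle the roll, whose edges are at (283,460) and (405,470), with even gaps. I'll close.

```bash
python3 -m inch '[[[0,0,0,0,0,0,0],[0,0,0,0,0,0,0.3],[0,0,0,0,0,0,1],[0,0,0,0,0,0,1],[0,0,0,0,0,0,1]]]' 30; python3 -m inch '[[[0,0,0,0,0,0,1],[0,0,0,0,0,0,1],[0,0,0,0,0,0,1],[0,0,0,0,0,0,1],[0,0,0,0,0,0,1]]]' 30;  python3 -c "
from h import *
plan([.592,.204,.25],107)
p,d=bot.camera('scene');o=(300,130)
cv2.imwrite(f'pics/s4c.png',cv2.resize(p[o[1]:o[1]+120,o[0]:o[0]+120,::-1],None,fx=5,fy=5,interpolation=cv2.INTER_CUBIC))"
```

```text
time_s: 5.35
tcp_pos: [0.5932, 0.2042, 0.1396]
eef_rot: [[0.957, 0.007, -0.289], [0.289, 0.004, 0.957], [0.008, -1.0, 0.002]]
wrist_force: [0.0, 0.5, 0.7]
width: 0.0597
time_s: 5.85
tcp_pos: [0.5932, 0.2043, 0.1396]
eef_rot: [[0.957, 0.007, -0.289], [0.289, 0.004, 0.957], [0.008, -1.0, 0.002]]
wrist_force: [-0.0, 0.5, 0.8]
width: 0.0601
t 5.85 tcp [0.5932 0.2043 0.1396] w 0.06010514098254827 F [-0.0179  0.5425  0.8263]
jawyaw 106.82336271766971 tilt y [ 0.0065  0.0044 -1.    ]
shift units [-0.012  -3.6803  0.0116]
turn units [-0.0259 -0.0354  0.0862]
```

View pics/s4c.png

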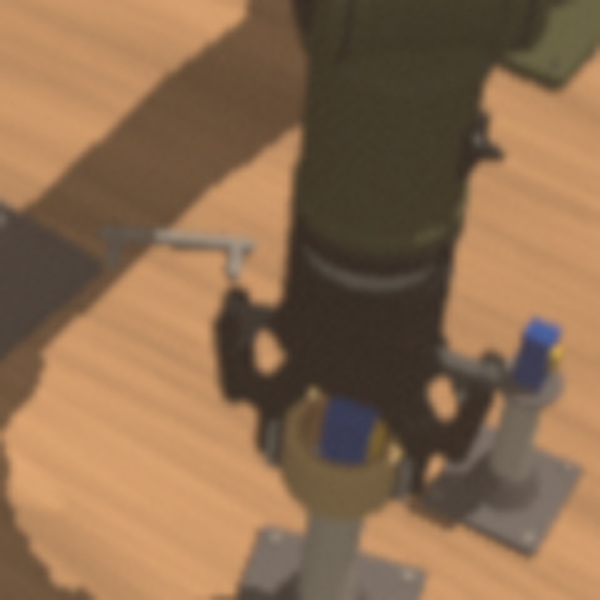

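Both pads are on the roll (width 60 mm). I'll lift straight up, gently.

```bash
python3 -m inch '[[[0,-0.3,0,0,0,0,1],[0,-0.4,0,0,0,0,1],[0,-0.4,0,0,0,0,1],[0,-0.4,0,0,0,0,1],[0,-0.4,0,0,0,0,1]]]'; python3 -m inch '[[[0,-0.4,0,0,0,0.09,1],[0,-0.4,0,0,0,0,1],[0,-0.4,0,0,0,0,1],[0,-0.4,0,0,0,0,1],[0,-0.4,0,0,0,0,1]]]';  python3 -c "
from h import *
plan([.5204,-.1433,.25],107)
p,d=bot.camera('scene');o=(300,130)
cv2.imwrite(f'pics/s5c.png',cv2.resize(p[o[1]:o[1]+120,o[0]:o[0]+120,::-1],None,fx=5,fy=5,interpolation=cv2.INTER_CUBIC))"
```

```text
time_s: 6.4
tcp_pos: [0.5919, 0.2036, 0.2001]
eef_rot: [[0.957, 0.004, -0.29], [0.29, 0.003, 0.957], [0.005, -1.0, 0.002]]
wrist_force: [0.2, -0.0, -1.5]
width: 0.06
time_s: 6.9
tcp_pos: [0.5922, 0.2036, 0.2673]
eef_rot: [[0.957, -0.001, -0.29], [0.29, 0.002, 0.957], [-0.0, -1.0, 0.002]]
wrist_force: [0.2, -0.1, -1.2]
width: 0.0601
t 6.9 tcp [0.5922 0.2036 0.2673] w 0.06012458839057026 F [ 0.173  -0.0827 -1.2084]
jawyaw 106.8425411938851 tilt y [-0.0008  0.0022 -1.    ]
shift units [ -5.6402   0.552  -10.3761]
turn units [-0.0265 -0.0315 -0.0013]
```

View pics/s5c.png

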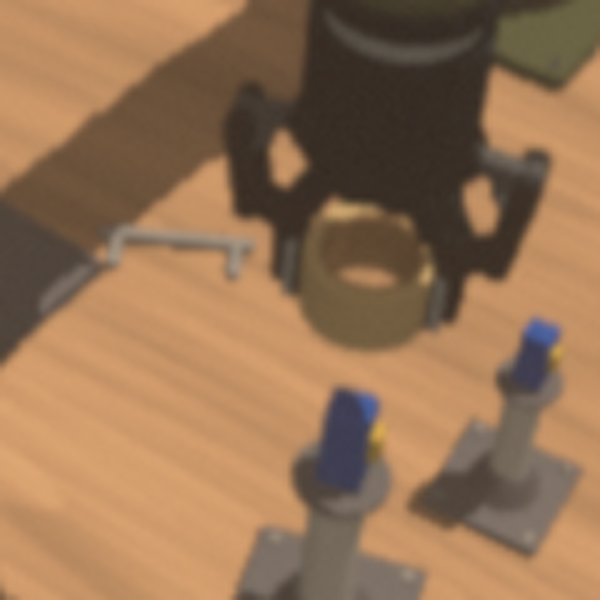

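The roll hangs level between the pads at crop (365,275), and the handle is still down on the stand at (345,430). Moving to the tray.

```bash
python3 -m inch '[[[-0.4,0,-0.6,0,0,0,1],[-0.4,0,-0.75,0,0,0,1],[-0.4,0,-0.75,0,0,0,1],[-0.4,0,-0.75,0,0,0,1],[-0.4,0,-0.75,0,0,0,1]]]'; python3 -m inch '[[[-0.4,0,-0.75,0,0,0,1],[-0.4,0,-0.75,0,0,0,1],[-0.4,0,-0.75,0,0,0,1],[-0.4,0,-0.75,0,0,0,1],[-0.4,0,-0.75,0,0,0,1]]]';  python3 -c "
from h import *
plan([.5204,-.1433,.15],107)"
```

```text
time_s: 7.45
tcp_pos: [0.5669, 0.0865, 0.2706]
eef_rot: [[0.954, 0.006, -0.298], [0.298, 0.01, 0.954], [0.009, -1.0, 0.008]]
wrist_force: [0.1, 0.6, -1.0]
width: 0.06
time_s: 7.95
tcp_pos: [0.5414, -0.044, 0.2698]
eef_rot: [[0.954, 0.006, -0.299], [0.299, 0.009, 0.954], [0.008, -1.0, 0.007]]
wrist_force: [0.3, -0.1, 0.1]
width: 0.0603
t 7.95 tcp [ 0.5414 -0.044   0.2698] w 0.06028175095038998 F [ 0.2938 -0.1401  0.0574]
jawyaw 107.3870409937696 tilt y [ 0.0055  0.0092 -0.9999]
shift units [-1.6903  3.9573 -2.9778]
turn units [-0.0816  0.0771  0.0916]
```

```bash
python3 -m inch '[[[-0.4,0.4,-0.75,-0.08,0,0.09,1],[-0.4,0.4,-0.75,0,0,0,1],[-0.4,0.4,-0.6,0,0,0,1],[-0.2,0.4,-0.2,0,0,0,1],[0,0.4,0,0,0,0,1]]]'; python3 -m inch '[[[0,0.4,0,0,0,0,1],[0,0.4,0,0,0,0,1],[0,0.3,0,0,0,0,1],[0,0.2,0,0,0,0,1],[0,0,0,0,0,0,1]]]';  python3 -c "
from h import *
plan([.5204,-.1433,.004],107)"
```

```text
time_s: 8.45
tcp_pos: [0.5214, -0.1313, 0.2096]
eef_rot: [[0.957, 0.004, -0.291], [0.291, -0.004, 0.957], [0.002, -1.0, -0.005]]
wrist_force: [0.5, -0.2, -1.1]
width: 0.0603
time_s: 8.95
tcp_pos: [0.5225, -0.1275, 0.1666]
eef_rot: [[0.955, 0.003, -0.295], [0.295, -0.001, 0.955], [0.002, -1.0, -0.002]]
wrist_force: [0.8, -0.3, -0.9]
width: 0.0603
t 8.95 tcp [ 0.5225 -0.1275  0.1666] w 0.06025225565647866 F [ 0.8126 -0.2932 -0.932 ]
jawyaw 107.17831724248073 tilt y [ 0.0025 -0.0014 -1.    ]
shift units [-0.2324  5.4213 -0.4733]
turn units [0.0235 0.0357 0.0231]
```

```bash
python3 -m inch '[[[-0.1,0.5,-0.2,0,0,0,1],[-0.1,0.6,-0.2,0,0,0,1],[0,0.6,0,0,0,0,1],[0,0.6,0,0,0,0,1],[0,0.5,0,0,0,0,1]]]'; python3 -m inch '[[[0,0.5,0,0,0,0,1],[0,0.4,0,0,0,0,1],[0,0.3,0,0,0,0,1],[0,0.2,0,0,0,0,1],[0,0,0,0,0,0,1]]]';  python3 -c "
from h import *
plan([.5204,-.1433,.004],107)
p,d=bot.camera('scene');o=(230,110)
cv2.imwrite(f'pics/s6c.png',cv2.resize(p[o[1]:o[1]+120,o[0]:o[0]+120,::-1],None,fx=5,fy=5,interpolation=cv2.INTER_CUBIC))"
```

```text
time_s: 9.45
tcp_pos: [0.5265, -0.1395, 0.084]
eef_rot: [[0.954, 0.015, -0.298], [0.298, -0.002, 0.955], [0.013, -1.0, -0.006]]
wrist_force: [-0.2, 0.4, -2.2]
width: 0.0599
time_s: 9.95
tcp_pos: [0.5292, -0.1382, 0.0399]
eef_rot: [[0.954, 0.017, -0.3], [0.3, -0.001, 0.954], [0.016, -1.0, -0.006]]
wrist_force: [0.1, -1.2, -0.0]
width: 0.06
t 9.95 tcp [ 0.5292 -0.1382  0.0399] w 0.05997487652020772 F [ 0.0672 -1.1786 -0.0046]
jawyaw 107.44518354779927 tilt y [ 0.0169 -0.0013 -0.9999]
shift units [-0.3488  1.1903 -0.0661]
turn units [0.0714 0.0896 0.1802]
```

View pics/s6c.png

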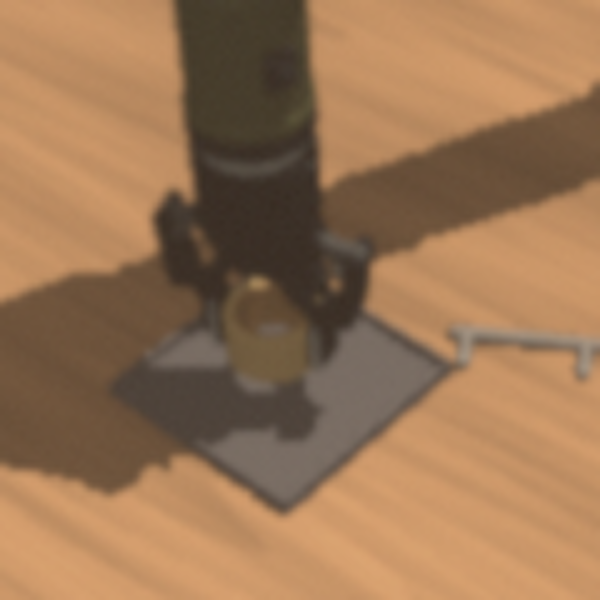

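The roll, at crop (268,335), is over the middle of the tray and about 35 mm up. I'll straighten the tilt and lower slowly.

```bash
python3 -m inch '[[[-0.15,0.2,-0.05,0.07,0,0.18,1],[-0.15,0.25,0,0,0,0,1],[0,0.2,0,0,0,0,1],[0,0.2,0,0,0,0,1],[0,0,0,0,0,0,1]]]';  python3 -c "
from h import *
plan([.5204,-.1433,.004],107)"
```

```text
time_s: 10.5
tcp_pos: [0.5215, -0.1435, 0.0138]
eef_rot: [[0.954, 0.002, -0.299], [0.299, -0.001, 0.954], [0.001, -1.0, -0.001]]
wrist_force: [0.5, -0.3, -0.8]
width: 0.0603
t 10.5 tcp [ 0.5215 -0.1435  0.0138] w 0.060278996201550125 F [ 0.4695 -0.3418 -0.8357]
jawyaw 107.39462774468336 tilt y [ 0.0015 -0.0007 -1.    ]
shift units [-0.0337  0.327   0.0165]
turn units [0.013  0.0789 0.0142]
```

```bash
python3 -m inch '[[[0,0.12,0,0,0,0,1],[0,0.1,0,0,0,0,1],[0,0.07,0,0,0,0,1],[0,0.03,0,0,0,0,1],[0,0,0,0,0,0,1]]]';  python3 -c "
from h import *
plan([.5204,-.1433,.004],107)
p,d=bot.camera('scene');o=(230,110)
cv2.imwrite(f'pics/s7c.png',cv2.resize(p[o[1]:o[1]+120,o[0]:o[0]+120,::-1],None,fx=5,fy=5,interpolation=cv2.INTER_CUBIC))"
```

```text
time_s: 11.0
tcp_pos: [0.5219, -0.1432, 0.0037]
eef_rot: [[0.954, 0.002, -0.299], [0.299, -0.001, 0.954], [0.002, -1.0, -0.001]]
wrist_force: [-0.1, -0.1, 0.9]
width: 0.06
t 11.0 tcp [ 0.5219 -0.1432  0.0037] w 0.05998874514133303 F [-0.1441 -0.0709  0.8547]
jawyaw 107.41703079063103 tilt y [ 0.0022 -0.0007 -1.    ]
shift units [-0.0491 -0.0111  0.0122]
turn units [0.0156 0.0834 0.0215]
```

View pics/s7c.png

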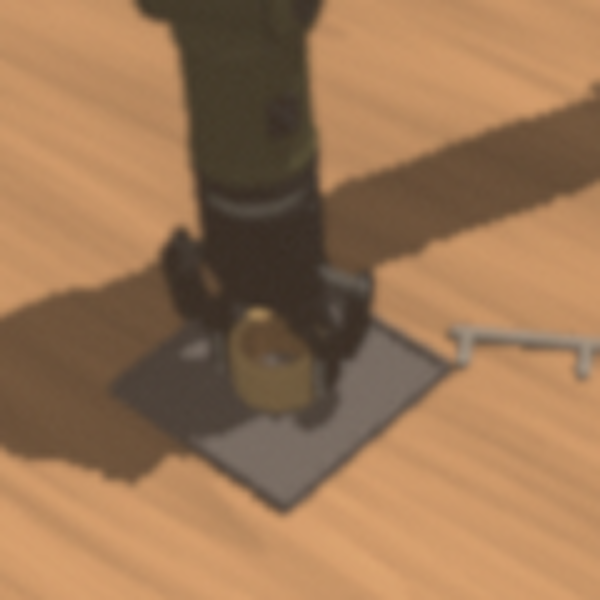

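```bash
python3 -m inch '[[[0,0.05,0,0,0,0,1],[0,0.04,0,0,0,0,1],[0,0,0,0,0,0,1],[0,0,0,0,0,0,1],[0,0,0,0,0,0,1]]]';  python3 -c "
from h import *
plan([.5204,-.1433,.004],107)"
```

```text
time_s: 11.55
tcp_pos: [0.5224, -0.1432, 0.0042]
eef_rot: [[0.954, 0.005, -0.299], [0.299, -0.002, 0.954], [0.004, -1.0, -0.003]]
wrist_force: [0.5, 0.3, -0.9]
width: 0.0599
t 11.55 tcp [ 0.5224 -0.1432  0.0042] w 0.05989858905027927 F [ 0.5189  0.2714 -0.86  ]
jawyaw 107.4248524026065 tilt y [ 0.0046 -0.0019 -1.    ]
shift units [-0.064   0.0069  0.0182]
turn units [0.0364 0.085  0.0444]
```

```bash
python3 -m inch '[[[0,0.1,0,0,0,0,1],[0,0.1,0,0,0,0,1],[0,0.05,0,0,0,0,1],[0,0.05,0,0,0,0,1],[0,0.05,0,0,0,0,1]]]';  python3 -c "
from h import *
plan([.5204,-.1433,.004],107)"
```

```text
time_s: 12.05
tcp_pos: [0.5228, -0.1435, 0.003]
eef_rot: [[0.955, 0.009, -0.297], [0.297, -0.006, 0.955], [0.007, -1.0, -0.008]]
wrist_force: [-2.2, 0.1, 18.8]
width: 0.06
t 12.05 tcp [ 0.5228 -0.1435  0.003 ] w 0.05995968032377337 F [-2.1974  0.1483 18.8079]
jawyaw 107.27823856146317 tilt y [ 0.0089 -0.006  -0.9999]
shift units [-0.0744 -0.0356  0.0297]
turn units [0.0954 0.056  0.0774]
```

It's firmly on the floor of the tray. I'll relax the push and open.

```bash
python3 -m inch '[[[0,-0.02,0,0.09,0,0.08,1],[0,0,0,0,0,0,0.4],[0,0,0,0,0,0,-0.2],[0,0,0,0,0,0,-1],[0,0,0,0,0,0,-1]]]'; python3 -m inch '[[[0,0,0,0,0,0,-1],[0,0,0,0,0,0,-1],[0,-0.3,0,0,0,0,-1],[0,-0.4,0,0,0,0,-1],[0,-0.5,0,0,0,0,-1]]]';  python3 -c "
from h import *
plan([.592,.204,.27],107)
p,d=bot.camera('scene');o=(230,110)
cv2.imwrite(f'pics/s8c.png',cv2.resize(p[o[1]:o[1]+120,o[0]:o[0]+120,::-1],None,fx=5,fy=5,interpolation=cv2.INTER_CUBIC))"
```

```text
time_s: 12.55
tcp_pos: [0.523, -0.1436, 0.0031]
eef_rot: [[0.955, -0.0, -0.297], [0.297, -0.0, 0.955], [-0.0, -1.0, -0.0]]
wrist_force: [0.7, -0.1, 0.0]
width: 0.0849
time_s: 13.05
tcp_pos: [0.5215, -0.1431, 0.0396]
eef_rot: [[0.955, -0.004, -0.298], [0.298, -0.0, 0.955], [-0.004, -1.0, 0.001]]
wrist_force: [-0.1, -0.2, -1.1]
width: 0.0853
t 13.05 tcp [ 0.5215 -0.1431  0.0396] w 0.08530572614351202 F [-0.0647 -0.1857 -1.1009]
jawyaw 107.31280567128142 tilt y [-0.0042 -0.     -1.    ]
shift units [ 5.6557 -7.6907 10.3555]
turn units [-0.0141  0.0626 -0.046 ]
```

View pics/s8c.png

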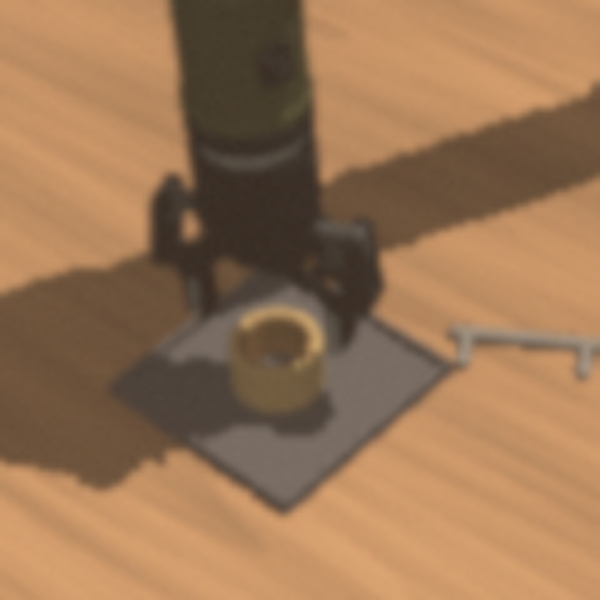

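The roll stands flat in the tray at crop (277,360), and the fingers came away clean. I'll go up and back to the handle.

```bash
python3 -m inch '[[[0,-0.9,0,0,0,0,-1],[0,-0.9,0,0,0,0,-1],[0,-0.9,0,0,0,0,-1],[0.3,-0.9,0.4,0,0,0,-1],[0.4,-0.9,0.75,0,0,0,-1]]]'; python3 -m inch '[[[0.4,-0.9,0.75,0,0,0,-1],[0.4,-0.9,0.75,0,0,0,-1],[0.4,-0.3,0.75,0,0,0,-1],[0.4,0,0.75,0,0,0,-1],[0.4,0,0.75,0,0,0,-1]]]';  python3 -c "
from h import *
plan([.592,.204,.27],107)"
```

```text
time_s: 13.6
tcp_pos: [0.53, -0.1083, 0.1822]
eef_rot: [[0.957, -0.004, -0.29], [0.29, -0.004, 0.957], [-0.005, -1.0, -0.003]]
wrist_force: [0.6, 0.0, 0.5]
width: 0.0857
time_s: 14.1
tcp_pos: [0.5574, 0.0205, 0.2558]
eef_rot: [[0.958, 0.009, -0.287], [0.287, -0.005, 0.958], [0.007, -1.0, -0.007]]
wrist_force: [-0.2, -0.1, -0.6]
width: 0.0854
t 14.1 tcp [0.5574 0.0205 0.2558] w 0.08544499101847594 F [-0.2155 -0.0913 -0.6292]
jawyaw 106.65840145735025 tilt y [ 0.0087 -0.0049 -1.    ]
shift units [ 2.8611 -0.4941  5.526 ]
turn units [ 0.0831 -0.068   0.0789]
```

```bash
python3 -m inch '[[[0.4,-0.1,0.75,0.08,-0.06,0.08,-1],[0.4,-0.1,0.75,0,0,0,-1],[0.4,-0.1,0.75,0,0,0,-1],[0.4,0,0.75,0,0,0,-1],[0.4,0,0.75,0,0,0,-1]]]'; python3 -m inch '[[[0.3,0,0.6,0,0,0,-1],[0.1,0,0.3,0,0,0,-1],[0,0,0,0,0,0,-1],[0,0,0,0,0,0,-1],[0,0,0,0,0,0,-1]]]';  python3 -c "
from h import *
plan([.592,.204,.27],107)"
```

```text
time_s: 14.6
tcp_pos: [0.5814, 0.1501, 0.2687]
eef_rot: [[0.956, 0.003, -0.292], [0.292, -0.001, 0.956], [0.003, -1.0, -0.002]]
wrist_force: [0.2, -0.0, -0.0]
width: 0.0854
time_s: 15.1
tcp_pos: [0.5836, 0.1827, 0.2705]
eef_rot: [[0.955, 0.004, -0.296], [0.296, 0.0, 0.955], [0.004, -1.0, -0.001]]
wrist_force: [-0.3, -0.3, 0.4]
width: 0.0856
t 15.1 tcp [0.5836 0.1827 0.2705] w 0.0856391420188054 F [-0.3311 -0.3145  0.3842]
jawyaw 107.23069433221575 tilt y [ 0.0039  0.0002 -1.    ]
shift units [0.4772 0.0188 0.5968]
turn units [0.0111 0.0462 0.0439]
```

```bash
python3 -m inch '[[[0.24,0,0.3,0,0.04,0.04,-1],[0.24,0.3,0.3,0,0,0,-1],[0,0.5,0,0,0,0,-1],[0,0.5,0,0,0,0,-1],[0,0,0,0,0,0,-1]]]'; python3 -m inch '[[[0,0,0,0,0,0,-1],[0,0,0,0,0,0,-1],[0,0,0,0,0,0,-1],[0,0,0,0,0,0,-1],[0,0,0,0,0,0,-1]]]';  python3 -c "
from h import *
plan([.592,.204,.2],107)
s=bot.sense();R=s['eef_rot']
c=bot.camera_info('scene');K=np.array([[c['fx'],0,c['cx']],[0,c['fy'],c['cy']],[0,0,1]])
P=cv2.projectPoints(np.array([s['tcp_pos']-.013*R[:,1]+k*.0427*R[:,2] for k in(-1,0,1)]+[[.592,.204,.1965],[.592,.204,.14]]),cv2.Rodrigues(c['R'])[0],c['t'],K,c['dist_coeffs'])[0][:,0]
p,d=bot.camera('scene');o=(320,150);print((P-o)*6.25)
cv2.imwrite(f'pics/s9c.png',cv2.resize(p[o[1]:o[1]+96,o[0]:o[0]+96,::-1],None,fx=6.25,fy=6.25,interpolation=cv2.INTER_CUBIC))"
```

```text
time_s: 15.6
tcp_pos: [0.5944, 0.2044, 0.229]
eef_rot: [[0.958, 0.001, -0.288], [0.288, -0.001, 0.958], [0.001, -1.0, -0.001]]
wrist_force: [0.4, -1.4, -0.1]
width: 0.0852
time_s: 16.1
tcp_pos: [0.5956, 0.2058, 0.2303]
eef_rot: [[0.958, 0.004, -0.288], [0.288, 0.0, 0.958], [0.003, -1.0, -0.001]]
wrist_force: [0.0, 0.9, -0.1]
width: 0.0853
t 16.1 tcp [0.5956 0.2058 0.2303] w 0.08532578615346639 F [ 0.0463  0.8893 -0.1293]
jawyaw 106.75846148348015 tilt y [ 0.0035  0.0003 -1.    ]
shift units [-0.1359  1.0095 -0.0213]
turn units [ 0.008  -0.0483  0.0397]
[[210.4874 278.4301]
 [319.6642 307.3261]
 [430.96   336.8019]
 [309.0053 378.1685]
 [296.048  465.5003]]
```

View pics/s9c.png

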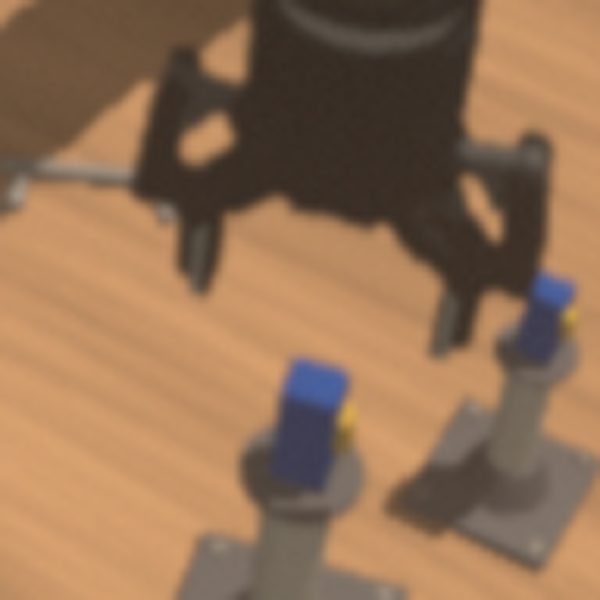

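Head top centre is at crop (318,384) and the button at (346,425). The jaws straddle the head along the button axis. I'll descend to pinch height.

```bash
python3 -m inch '[[[-0.12,0.4,-0.02,0,-0.05,0.04,-1],[0,0.5,0,0,0,0,-1],[0,0.5,0,0,0,0,-1],[0,0.5,0,0,0,0,-1],[0,0.4,0,0,0,0,-1]]]'; python3 -m inch '[[[0,0.25,0,0,0,0,-1],[0,0,0,0,0,0,-1],[0,0,0,0,0,0,-1],[0,0,0,0,0,0,-1],[0,0,0,0,0,0,-1]]]';  python3 -c "
from h import *
plan([.592,.2045,.153],107)"
```

```text
time_s: 16.65
tcp_pos: [0.5924, 0.2037, 0.1587]
eef_rot: [[0.956, 0.003, -0.293], [0.293, 0.0, 0.956], [0.003, -1.0, -0.001]]
wrist_force: [0.4, -0.5, -0.6]
width: 0.0857
time_s: 17.15
tcp_pos: [0.5915, 0.2032, 0.1491]
eef_rot: [[0.956, 0.0, -0.293], [0.293, -0.001, 0.956], [-0.0, -1.0, -0.001]]
wrist_force: [-0.1, 0.4, 0.1]
width: 0.0851
t 17.15 tcp [0.5915 0.2032 0.1491] w 0.08512984750943353 F [-0.0876  0.4438  0.0917]
jawyaw 107.04355312981285 tilt y [ 0.0002 -0.0008 -1.    ]
shift units [ 0.0302 -0.1298  0.0367]
turn units [ 0.0088  0.0087 -0.0007]
```

```bash
python3 -m inch '[[[0,-0.13,0.03,0,0,0,-0.5],[0,0,0,0,0,0,0],[0,0,0,0,0,0,0.1],[0,0,0,0,0,0,0.1],[0,0,0,0,0,0,0.1]]]' 40;  python3 -c "
from h import *
plan([.592,.2045,.153],107)
p,d=bot.camera('scene');o=(320,150)
cv2.imwrite(f'pics/s10c.png',cv2.resize(p[o[1]:o[1]+96,o[0]:o[0]+96,::-1],None,fx=6.25,fy=6.25,interpolation=cv2.INTER_CUBIC))"
```

```text
time_s: 17.65
tcp_pos: [0.5922, 0.2046, 0.1551]
eef_rot: [[0.956, 0.003, -0.293], [0.293, 0.001, 0.956], [0.003, -1.0, -0.0]]
wrist_force: [-0.7, -0.0, 0.6]
width: 0.0384
t 17.65 tcp [0.5922 0.2046 0.1551] w 0.0383778986245769 F [-0.6558 -0.0053  0.6005]
jawyaw 107.03772122363871 tilt y [ 0.0032  0.0005 -1.    ]
shift units [-0.0061  0.0692 -0.002 ]
turn units [0.0052 0.0076 0.0368]
```

View pics/s10c.png

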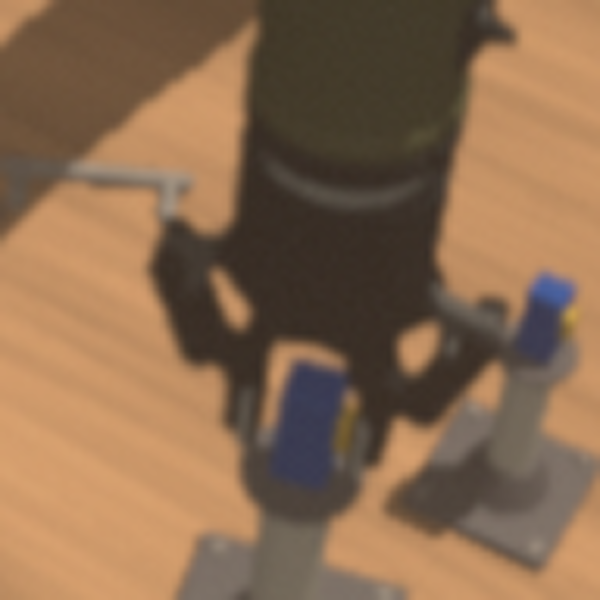

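The pads sit either side of the head, about 7 mm clear on the left and about 2 mm from the button on the right. The head is centred between them, so I'll squeeze now while the handle is still down.

```bash
python3 -m inch '[[[0,0,0,0,0,0,0.25],[0,0,0,0,0,0,0.4],[0,0,0,0,0,0,1],[0,0,0,0,0,0,1],[0,0,0,0,0,0,1]]]' 40; python3 -m inch '[[[0,0,0,0,0,0,1],[0,0,0,0,0,0,1],[0,0,0,0,0,0,1],[0,0,0,0,0,0,1],[0,0,0,0,0,0,1]]]' 40; python3 -c "
from h import *
plan([.592,.2045,.255],107)
p,d=bot.camera('scene');o=(320,150)
cv2.imwrite(f'pics/s11c.png',cv2.resize(p[o[1]:o[1]+96,o[0]:o[0]+96,::-1],None,fx=6.25,fy=6.25,interpolation=cv2.INTER_CUBIC))"
```

```text
time_s: 18.2
tcp_pos: [0.5921, 0.2054, 0.1557]
eef_rot: [[0.957, 0.003, -0.291], [0.291, 0.003, 0.957], [0.004, -1.0, 0.002]]
wrist_force: [0.4, -0.6, 1.7]
width: 0.0234
time_s: 18.7
tcp_pos: [0.5921, 0.2054, 0.1557]
eef_rot: [[0.957, 0.003, -0.291], [0.291, 0.003, 0.957], [0.004, -1.0, 0.002]]
wrist_force: [-0.4, -1.0, 2.3]
width: 0.0235
t 18.7 tcp [0.5921 0.2054 0.1557] w 0.023544348937200883 F [-0.4245 -1.0034  2.3494]
jawyaw 106.91141076694956 tilt y [ 0.0031  0.0028 -1.    ]
shift units [ 0.0013 -3.3098 -0.0224]
turn units [-0.02   -0.0178  0.0429]
```

View pics/s11c.png

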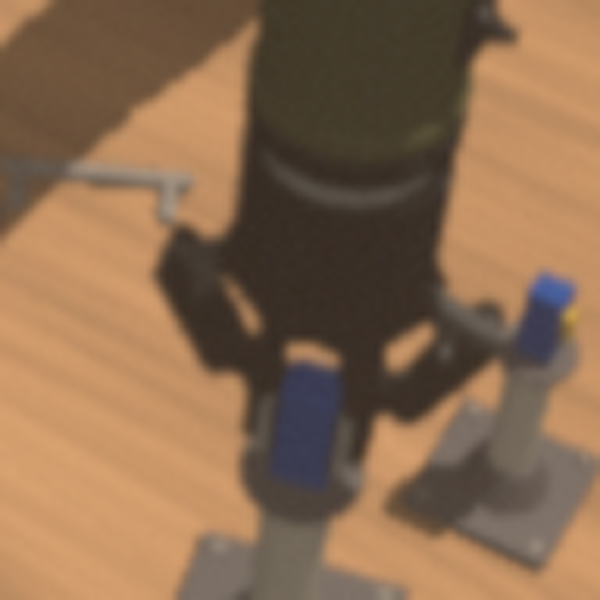

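Width is 23.5 mm. It read about 2 mm low on the roll too, so this is about 25 mm and the button is fully in. Drawing up.

```bash
python3 -m inch '[[[0,-0.3,0,0,0,0,1],[0,-0.3,0,0,0,0,1],[0,-0.3,0,0,0,0,1],[0,-0.3,0,0,0,0,1],[0,-0.3,0,0,0,0,1]]]' 40; python3 -c "
from h import *
plan([.5921,.2054,.2557],107)"
```

```text
time_s: 19.25
tcp_pos: [0.592, 0.2054, 0.2015]
eef_rot: [[0.957, 0.002, -0.291], [0.291, 0.003, 0.957], [0.003, -1.0, 0.003]]
wrist_force: [2.2, 1.5, -5.2]
width: 0.0235
t 19.25 tcp [0.592  0.2054 0.2015] w 0.02345814419521633 F [ 2.2015  1.5009 -5.1949]
jawyaw 106.93342403174466 tilt y [ 0.0018  0.0032 -1.    ]
shift units [ 0.0072 -1.8054  0.0037]
turn units [-0.0288 -0.0134  0.0299]
```

Force is 5 N, which matches spring plus weight, so the handle is moving freely. Continuing past the first stop.

```bash
python3 -m inch '[[[0,-0.3,0,0,0,0,1],[0,-0.3,0,0,0,0,1],[0,-0.3,0,0,0,0,1],[0,-0.3,0,0,0,0,1],[0,-0.25,0,0,0,0,1]]]' 40; python3 -c "
from h import *
plan([.5921,.2054,.2557],107)"
```

```text
time_s: 19.75
tcp_pos: [0.592, 0.2054, 0.2494]
eef_rot: [[0.957, 0.003, -0.291], [0.291, 0.004, 0.957], [0.004, -1.0, 0.003]]
wrist_force: [2.3, 1.3, -6.1]
width: 0.0236
t 19.75 tcp [0.592  0.2054 0.2494] w 0.023598506743311584 F [ 2.3177  1.3493 -6.0501]
jawyaw 106.93628084165282 tilt y [ 0.0027  0.0038 -1.    ]
shift units [ 0.0032 -0.2116 -0.0005]
turn units [-0.0328 -0.0128  0.0418]
```

```bash
python3 -m inch '[[[0,-0.15,0,0,0,0,1],[0,-0.12,0,0,0,0,1],[0,-0.1,0,0,0,0,1],[0,-0.08,0,0,0,0,1],[0,-0.08,0,0,0,0,1]]]' 40; python3 -c "
from h import *
plan([.5921,.2054,.2557],107)"
```

```text
time_s: 20.25
tcp_pos: [0.5918, 0.2053, 0.2562]
eef_rot: [[0.956, -0.003, -0.293], [0.293, 0.004, 0.956], [-0.002, -1.0, 0.004]]
wrist_force: [5.1, 4.3, -16.2]
width: 0.0234
t 20.25 tcp [0.5918 0.2053 0.2562] w 0.023409486826784433 F [  5.0785   4.2651 -16.1557]
jawyaw 107.00790185717969 tilt y [-0.0031  0.0036 -1.    ]
shift units [ 0.0102  0.015  -0.0004]
turn units [-0.0502  0.0016 -0.0222]
```

Travel is 100.5 mm and the upward pull has risen to 16 N, so it's at the end stop. I'll hold, then check with pictures.

```bash
python3 -m inch '[[[0,-0.06,0,0,0,0,1],[0,-0.06,0,0,0,0,1],[0,-0.06,0,0,0,0,1],[0,-0.06,0,0,0,0,1],[0,-0.06,0,0,0,0,1]]]' 50; python3 -c "
from h import *
plan([.5921,.2054,.2557],107)
p,d=bot.camera('scene');o=(320,130);cv2.imwrite('pics/s12.png',p[:,:,::-1])
cv2.imwrite(f'pics/s12c.png',cv2.resize(p[o[1]:o[1]+120,o[0]:o[0]+120,::-1],None,fx=5,fy=5,interpolation=cv2.INTER_CUBIC))
p,d=bot.camera('top');cv2.imwrite('pics/t12.png',p[:,:,::-1])
for i in range(6): bot.camera('top')
plan()"
```

```text
time_s: 20.75
tcp_pos: [0.5917, 0.2053, 0.2562]
eef_rot: [[0.956, -0.009, -0.294], [0.294, 0.002, 0.956], [-0.008, -1.0, 0.005]]
wrist_force: [3.3, 3.0, -15.9]
width: 0.0237
t 20.75 tcp [0.5917 0.2053 0.2562] w 0.023663227953993532 F [  3.3213   2.9778 -15.8661]
jawyaw 107.07319939366242 tilt y [-0.0089  0.0021 -1.    ]
shift units [0.0143 0.0158 0.0001]
turn units [-0.0535  0.0149 -0.0907]
t 21.15 tcp [0.5917 0.2052 0.2562] w 0.02328901005085099 F [  4.1181   3.4008 -16.5232]
jawyaw 107.06962824607383 tilt y [-0.0089  0.0021 -1.    ]
```

View pics/s12c.png

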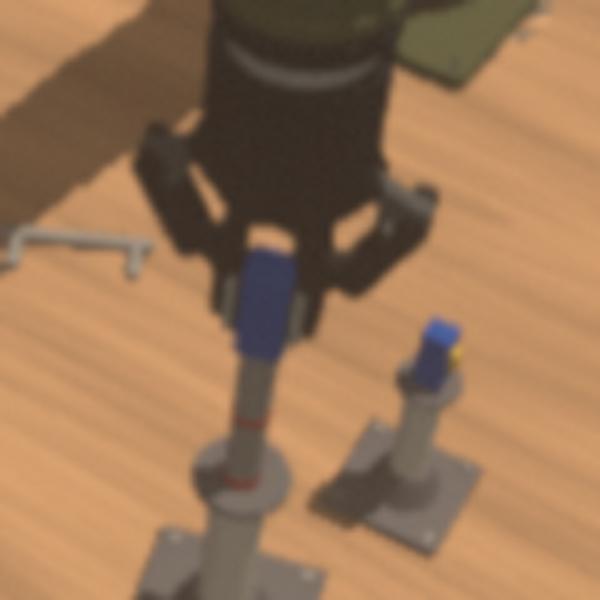

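View pics/s12.png

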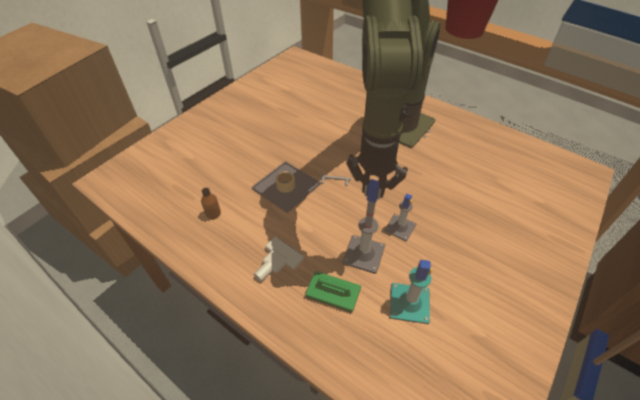

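View pics/t12.png

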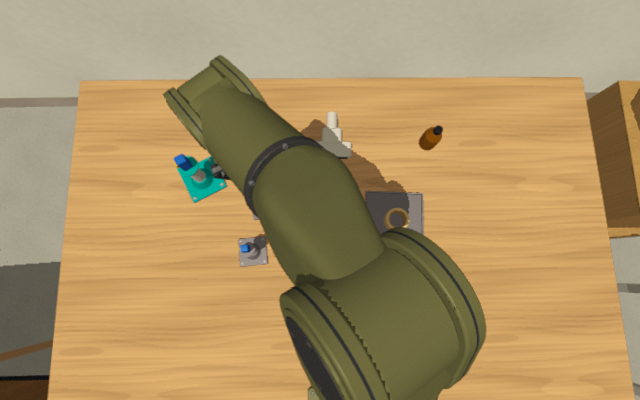

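The handle is fully drawn: head at crop (265,305), with two red marks visible on the stem at (250,420) and (240,480). The roll lies flat in the tray at scene (286,181) and top (396,217), and the bystanders and decoys are where they were. The pose and 16 N pull stayed steady over 0.4 s.

```bash
python3 -c "
from station import bot
print(bot.sign_off())"
```

```text
the job is handed in; nothing more can be done
None
```

I slid the roll up off the grey (larger) stand, set it down flat in the tray and let it go. I then squeezed the button in with the handle down and drew it up to its second stop. I handed the job in at about 21 s while still gripping it there.

- **Handle:** the tool rose 100.5 mm. The upward pull went from about 6 N to 16 N at the end of travel and stayed steady for the last 0.4 s before hand-in.
- **Button:** the fingers read 23.5 mm, against 25 mm for head plus button fully in. They also read about 2 mm low on the roll, so I take the button as fully in. The pad hides it, so I could not see it directly.
- **Tray:** the roll is near the middle of the tray, flat and clear of the fingers. I set it down with about 19 N of contact force before letting go.
- **Other objects:** the bottle, nozzle, pad holder, drawer pull and both decoy stands look unmoved in the last pictures. I checked this by eye only. In the top view the arm hid the pad holder and drawer pull, so those two were seen only in the scene view.

The two cameras disagreed by about 2 to 4 mm on where the stand was. I used a position in between, and the grasps came out centred.

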